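# Pack the scale inspector's test weights

## Task

The check of the bakery scale is over: put the four round knobbed test weights, two still on the scale's pan and two on the counter, back in their wooden tray, each standing upright and fully down in the well of its own size. Set them down, do not drop them, and leave the square paperweight and the salt shaker standing where they are.

Things in the scene. Friction and masses are not known exactly. Their poses are not given: they have to be found in the camera images.
- weight_giant_mid (a point): The biggest of four round steel test weights: an upright cylinder 44 mm in diameter and 57 mm tall, with a small neck and round knob (29 mm across) on top, 70 mm tall in all. This point is on its axis, half-way up (35 mm above its underside); z is up its axis. It starts upright on the flat pan of the counter scale (white housing about 230 x 230 mm, fixed; pan 230 x 250 mm, its top 65 mm above the counter).
- weight_large_mid (a point): The second biggest of four round steel test weights: an upright cylinder 36 mm in diameter and 51 mm tall, with a small neck and round knob (24 mm across) on top, 64 mm tall in all. This point is on its axis, half-way up (32 mm above its underside); z is up its axis. It starts upright on the counter.
- weight_medium_mid (a point): The third biggest of four round steel test weights: an upright cylinder 29 mm in diameter and 44 mm tall, with a small neck and round knob (19 mm across) on top, 57 mm tall in all. This point is on its axis, half-way up (28.5 mm above its underside); z is up its axis. It starts upright on the flat pan of the counter scale (white housing about 230 x 230 mm, fixed; pan 230 x 250 mm, its top 65 mm above the counter).
- weight_small_mid (a point): The smallest of four round steel test weights: an upright cylinder 22 mm in diameter and 37 mm tall, with a small neck and round knob (15 mm across) on top, 50 mm tall in all. This point is on its axis, half-way up (25 mm above its underside); z is up its axis. It starts upright on the counter.
- well_giant_floor (a point): Well for the biggest weight: a round recess 56 mm across and 10 mm deep with a chamfered rim, in one of four light-wood blocks (83 mm square, 84 mm between centres, 2 by 2, in any arrangement) that fill a fixed dark-wood tray (186 mm square, its walls lower than the blocks). This point is the centre of the recess's floor; the block's top is 10 mm above it; x and y run along the sides of the tray.
- well_large_floor (a point): Well for the second biggest weight: a round recess 48 mm across and 10 mm deep with a chamfered rim, in one of four light-wood blocks (83 mm square, 84 mm between centres, 2 by 2, in any arrangement) that fill a fixed dark-wood tray (186 mm square, its walls lower than the blocks). This point is the centre of the recess's floor; the block's top is 10 mm above it; x and y run along the sides of the tray.
- well_medium_floor (a point): Well for the third biggest weight: a round recess 41 mm across and 10 mm deep with a chamfered rim, in one of four light-wood blocks (83 mm square, 84 mm between centres, 2 by 2, in any arrangement) that fill a fixed dark-wood tray (186 mm square, its walls lower than the blocks). This point is the centre of the recess's floor; the block's top is 10 mm above it; x and y run along the sides of the tray.
- well_small_floor (a point): Well for the smallest weight: a round recess 34 mm across and 10 mm deep with a chamfered rim, in one of four light-wood blocks (83 mm square, 84 mm between centres, 2 by 2, in any arrangement) that fill a fixed dark-wood tray (186 mm square, its walls lower than the blocks). This point is the centre of the recess's floor; the block's top is 10 mm above it; x and y run along the sides of the tray.
- block_mid (a point): Look-alike, not a test weight: a square steel paperweight, 36 x 36 x 47 mm with the same kind of neck and round knob on top, 60 mm tall in all. Point half-way up its axis (30 mm above its underside); starts upright on the counter.
- shaker_mid (a point): Look-alike, not a test weight: a round steel salt shaker, 38 mm in diameter, 64 mm tall, with a domed top with small dark holes and no knob. Point half-way up its axis (32 mm above its underside); starts upright on the counter. (A low sweets basket and a receipt pad lie fixed on the counter beyond x = 0.74 m, clear of the work.)
Not all that is in view belongs to the job. Leave any yellow look-alike of the part that bears weight_small_mid alone. What is shaped like the part that bears weight_large_mid but turquoise is not meant.

How it is judged (in metres and radians):
At the end, for the whole second after the job is handed in: Each of the four test weights stands upright (within 0.1 rad) on the floor of its own well (axis within 9 mm of the well's centre, height within 4 mm of seated), at rest; the paperweight and the shaker stand upright within 25 mm of where they started (horizontal distance between weight_giant_mid and well_giant_floor below 0.009 m and z of weight_giant_mid in the frame of well_giant_floor between 0.031 and 0.039 m and angle between each of weight_giant_mid, weight_large_mid, weight_medium_mid, weight_small_mid's own z axis and vertical below 0.1 rad and linear speed of each of weight_giant, weight_large, weight_medium, weight_small below 0.02 m/s and horizontal distance between weight_large_mid and well_large_floor below 0.009 m and z of weight_large_mid in the frame of well_large_floor between 0.028 and 0.036 m and horizontal distance between weight_medium_mid and well_medium_floor below 0.009 m and z of weight_medium_mid in the frame of well_medium_floor between 0.0245 and 0.0325 m and horizontal distance between weight_small_mid and well_small_floor below 0.009 m and z of weight_small_mid in the frame of well_small_floor between 0.021 and 0.029 m and distance of each of block_mid, shaker_mid from where it was at the start of the episode below 0.025 m and angle between each of block_mid, shaker_mid's own z axis and vertical below 0.15 rad); the robot touches nothing.
It fails at once if a test weight is dropped (falls free, untouched, faster than 0.6 m/s, as after a fall of 2 cm) ((linear speed of weight_giant above 0.6 m/s and contact force between weight_giant and the arm below 0.05 N and contact force between weight_giant and the fingers below 0.05 N) or (linear speed of weight_large above 0.6 m/s and contact force between weight_large and the arm below 0.05 N and contact force between weight_large and the fingers below 0.05 N) or (linear speed of weight_medium above 0.6 m/s and contact force between weight_medium and the arm below 0.05 N and contact force between weight_medium and the fingers below 0.05 N) or (linear speed of weight_small above 0.6 m/s and contact force between weight_small and the arm below 0.05 N and contact force between weight_small and the fingers below 0.05 N)).
It fails at once if the square paperweight is moved more than 25 mm in any direction (distance of block_mid from where it was at the start of the episode above 0.025 m).
It fails at once if the salt shaker is moved more than 25 mm in any direction (distance of shaker_mid from where it was at the start of the episode above 0.025 m).
It also fails if it takes over 122 s, if anything falls off the work surface, if the arm or the gripper's body presses on something with over 40 N, if the wrist force passes 120 N, or if a joint passes its speed limit or range.

## Robot

A 6-joint arm with a two-finger parallel gripper is mounted at the origin on the work surface. World frame = base frame: x ahead of the robot, y to its left, z up, the work surface at z = 0. Lengths are in mm, angles in rad, forces in N, time in s.
With the tool pointing down it reaches from about 250 to 725 mm from the base axis. Payload 9.7 kg.
Tool frame: the origin (TCP) lies on the centre line of the jaws, within the pads' length; the fingertips stand 11 mm ahead of it and the grasp point (between the pads) lies 8 mm behind it; z points along the fingers, y is the direction in which the jaws open and shut (so a half turn about z gives the same grasp; the last joint's range is limited). The gripper opens to 85 mm and grips with 20 to 120 N. Pads are 22 mm wide; open, the fingers measure 114 mm over their backs; the gripper's body (76 mm by 85 mm) begins 54 mm behind the grasp point. The pads swing forward as they close: fully open they stand 13 mm farther back than shut.
Start: joints at [0, 0.087, 0.176, 1.66, 0, 1.571], TCP at [549.997, -0, 242.284] pointing down, gripper open.
Joint ranges: [-3.13, 3.13], [-0.85, 1.81], [-1.15, 1.24], [-2.2, 2.28], [-1.44, 1.52], [-3.14, 3.14]. Speed limits (rad/s): [2.22, 2.22, 2.57, 3.14, 3.14, 3.14].

## Interface

Orientations are given as a unit quaternion [w, x, y, z].
In Python, from bench import ctrl gives the robot as it stands. The module is installed in compiled form; this text tells all that it offers.
- The arm moves only by the tool jog_arm, never from a script. Its argument "series" is a list of rows, each a list of 7 numbers: the shift along the tool's x, y, z in mm, then the turn, a rotation vector about the tool's x, y, z in rad, then the closure, from 0 (fully open) to 1 (shut). A call has 1 to 10 rows; each row shifts and turns the commanded pose from where the row before left it, along the tool's axes as they then stand; what a row does not reach is not made up. A row lasts 1/12 s, in which the tool goes at most 41.7 mm and 7.16 degrees, less where a joint would pass 70% of its speed; a pose out of reach is approached as far as the arm can. A call is refused whole if a number of a shift passes 41.7 or a number of a turn 0.125, either way. A call with a gripper value outside its range is refused whole. The fingers move at their own pace and stop on an object; "newtons" is the grip in N (left out, the last holds). Time passes only in rows, so rows that do not move let the fingers close. It gives the time, the measured TCP pose, the force and the opening at its end, in the units of the state.
- ctrl.sense(): the state, without advancing time (a new reading comes with each control period).
- ctrl.camera(name): name is "scene" or "side" or "wrist"; returns a dict with "pixels" (384x512x3 uint8, blue, green, red), "depth" (384x512 float32, mm along the optical axis (not along the pixel's ray), 0 where there is no reading), "intrinsics" (3x3 intrinsics, pixels), "rvec" (rotation vector, rad) and "tvec" (3), from world to camera coordinates, as OpenCV has them. Camera axes: x right, y down, z forward; pixel columns grow to the right and rows downward; lengths in mm; the calibration is good to about 2 mm. A picture is of the moment at which its call begins.
- ctrl.close_job(): hands the job in, once; it reports no verdict.
The state is a dict: "time_s": time; "joints": joint angles; "qvel": joint speeds; "joint_efforts": joint torques, N m; "eef_pos": TCP position; "orientation": TCP orientation; "contact_force": force on the tool from outside, world axes, zero at the start; "wrist_torque": the same for the moment, N m; "grip_width": opening from 0.0 (shut) to 1.0 (fully open).
Only numpy, scipy, OpenCV 4.12 (cv2) and the standard library are available. Lean on these libraries where they do the work, as an engineer would, in place of code of your own. Each camera call takes 0.05 s, during which the arm holds its last target.

## Working session

There is one attempt and no reset: what is moved stays moved. The work goes in short steps, Python scripts to look and compute and a tool call to move; the robot and the scene stay as the last step left them, time stands still between calls to the robot, and variables do not carry over. Pictures are saved under pics/ and viewed, and the job is handed in when it is done.

Besides the shell and the picture viewer there is one more tool, called after "Request:" as name(argument=value, ...), one argument or row to a line, values as JSON. jog_arm: Moves the arm, as the interface text tells. Its arguments: {"type":"object","properties":{"series":{"type":"array"},"newtons":{"type":"number"}},"required":["series"]}

```bash
mkdir -p pics
cat > h.py <<'E'
import numpy as np, cv2
from bench import ctrl
def cam(n):
    c=ctrl.camera(n); R=cv2.Rodrigues(np.array(c['rvec'],float))[0]; t=np.array(c['tvec'],float).ravel()
    return c,R,t,np.array(c['intrinsics'])
def ray(px,R,t,K,z):
    d=R.T@np.linalg.solve(K,np.array([px[0],px[1],1.])); o=-R.T@t
    return o+d*(z-o[2])/d[2]
def cloud(c,R,t,K):
    v,u=np.mgrid[0:384,0:512]; d=c['depth'].astype(float)
    P=np.stack([(u-K[0,2])*d/K[0,0],(v-K[1,2])*d/K[1,1],d],-1)-t
    W=P@R; W[d==0]=np.nan; return W
E
python3 - <<'E'
from h import *
for n in ['scene','side','wrist']:
    c,R,t,K=cam(n); cv2.imwrite(f'pics/a_{n}.png',cv2.resize(c['pixels'],(800,600),interpolation=cv2.INTER_CUBIC)); print(n,K.tolist(),-R.T@t, R.tolist())
print(ctrl.sense())
E
```

```text
scene [[444.72261344876785, 0.0, 261.1631978551859], [0.0, 444.72261344876785, 188.43402650672766], [0.0, 0.0, 1.0]] [1252.70720567 -418.35886002  739.01825003] [[0.5066580766280984, 0.8620399886417908, -0.013588648570677486], [0.5286968093799834, -0.32311068982992797, -0.7849071065222009], [-0.6810119508047869, 0.3904952497791611, -0.6194644322000813]]
side [[423.50856232612523, 0.0, 251.75733328411607], [0.0, 423.50856232612523, 190.07995945315116], [0.0, 0.0, 1.0]] [ 38.9710209  708.16853322 950.97572456] [[-0.8094710521591582, -0.5870377384658704, 0.01197118762788027], [-0.4188911529112874, 0.5630854308974871, -0.7123657764966284], [0.4114447930512646, -0.5816540992100615, -0.7017062712724849]]
wrist [[276.3153424292562, 0.0, 254.13462612169604], [0.0, 276.3153424292562, 193.15287699175613], [0.0, 0.0, 1.0]] [550.36212424  76.55441567 373.31822399] [[0.999999072984285, -0.00045308266369523977, -0.00128403530718671], [-4.8456982406659276e-05, -0.954259251842381, 0.29898039722553743], [-0.0013607654063427994, -0.29898005784553444, -0.9542583891840772]]
{'time_s': 0.15, 'joints': array([ 1.65795622e-06,  8.73475721e-02,  1.75316319e-01,  1.65980916e+00,
       -3.15299851e-06,  1.57079372e+00]), 'qvel': array([ 0.00092916, -0.00215494,  0.00250966, -0.00085016,  0.00172904,
        0.00085232]), 'joint_efforts': array([-3.04631758e-03, -5.20762289e+01,  4.65044117e+01,  1.38444663e-02,
       -2.16874664e-04, -1.82086734e-05]), 'eef_pos': array([5.49833681e+02, 4.76785802e-05, 2.41738407e+02]), 'orientation': array([-3.68024820e-04,  7.07105176e-01,  7.07108193e-01, -3.70253976e-04]), 'contact_force': array([-0.23894322,  0.17633522,  0.4457669 ]), 'wrist_torque': array([ 0.02501539, -0.01919345, -0.04654229]), 'grip_width': 0.9956850722383909}
```

View pics/a_scene.png

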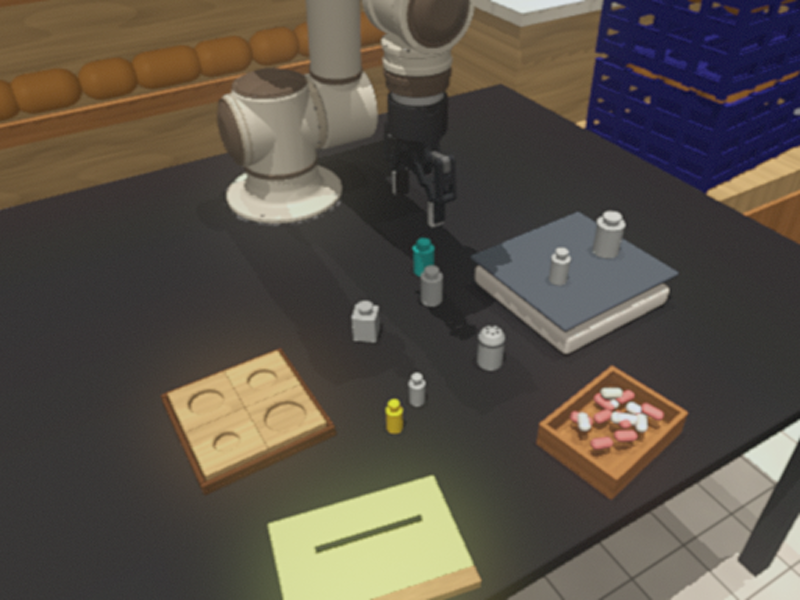

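View pics/a_side.png

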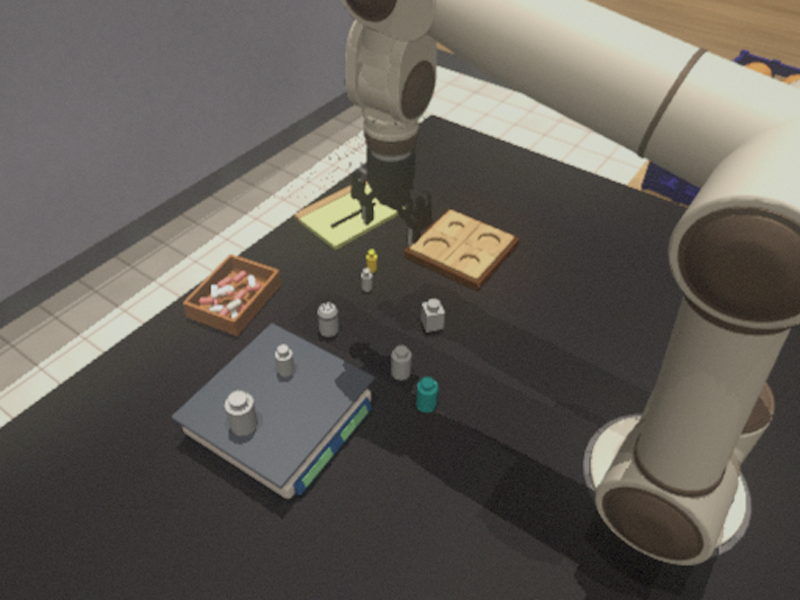

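View pics/a_wrist.png

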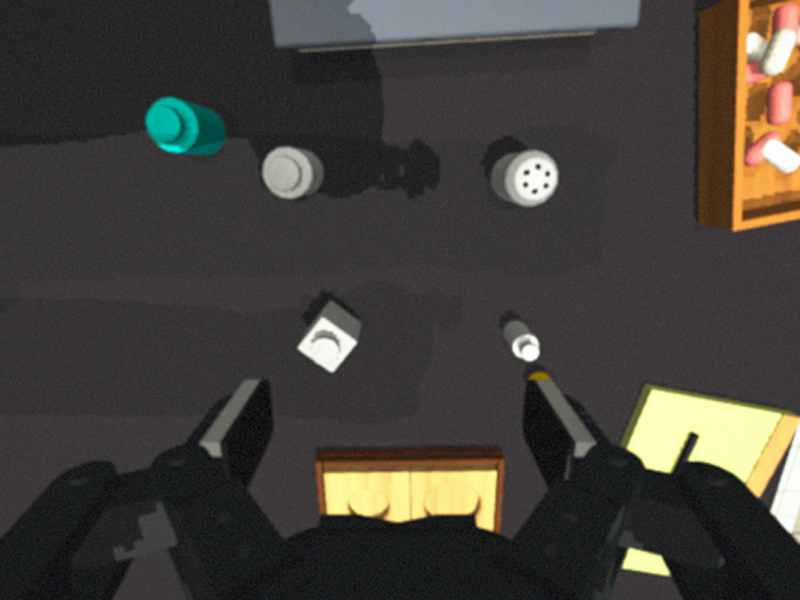

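The `scene` view shows the giant at (608,235) and the medium at (560,266) on the pan. The grey large weight is at (431,286) with the turquoise decoy at (423,257). The small weight is at (417,389) with the yellow decoy at (395,416). The paperweight is at (365,322), the shaker at (490,347) and the tray at (248,415). Next I'll measure the positions with depth and masks.

```bash
cat > meas.py <<'E'
from h import *
from scipy import ndimage as nd
seeds={'giant':((608,235),(240,412),65,70,44),'medium':((560,266),(284,361),65,57,29),'large':((431,286),(401,363),0,64,36),'small':((417,389),(367,280),0,50,22),'block':((365,322),(433,315),0,60,36),'shaker':((490,347),(328,320),0,64,38),'turq':((423,257),(427,395),0,64,36),'yellow':((395,416),(372,261),0,50,22)}
for i,n in enumerate(['scene','side']):
    c,R,t,K=cam(n); W=cloud(c,R,t,K); img=c['pixels']
    for k,s in seeds.items():
        base,h,d=s[2],s[3],s[4]
        u,v=s[i][0]*.64,s[i][1]*.64
        sub=np.zeros((384,512),bool); sub[int(v)-28:int(v)+28,int(u)-22:int(u)+22]=1
        m=sub&(W[...,2]>base+12)&(W[...,2]<base+h+12)
        lab,_=nd.label(m); l=lab[int(v),int(u)]
        if l==0: print(n,k,'none'); continue
        m=lab==l; zt=np.nanmax(W[m][:,2])
        top=m&(W[...,2]>base+h-9)
        # knob: centroid of top pixels, cast at knob mid-height
        vs,us=np.nonzero(top); p=ray((us.mean(),vs.mean()),R,t,K,base+h-4)
        # body: extents by midpoints of ray silhouette
        q=W[m]; print(n,k,'knob',p[:2].round(1),top.sum(),'ztop',zt.round(1),'mean',np.nanmean(q,0).round(1))
    # tray
    hsv=cv2.cvtColor(img,cv2.COLOR_BGR2HSV)
    tm=(W[...,0]<760)&(W[...,1]<-60)&(W[...,1]>-400)&(W[...,2]>5)&(W[...,2]<60)
    ctr=(248,415) if i==0 else (462,248)
    lab,_=nd.label(tm); l=lab[int(ctr[1]*.64),int(ctr[0]*.64)]; q=W[lab==l]
    z=q[:,2]; print(n,'tray',l,len(q),np.histogram(z,bins=range(4,40,2)))
    np.save(f'tray_{n}.npy',q)
    x0,y0=int(ctr[0]*.64),int(ctr[1]*.64)
    cr=img[y0-45:y0+45,x0-60:x0+60]; cv2.imwrite(f'pics/tray_{n}.png',cv2.resize(cr,None,fx=6,fy=6,interpolation=cv2.INTER_CUBIC)); print('crop origin',x0-60,y0-45)
E
python3 meas.py
```

```text
scene giant knob [582.8 351.7] 77 ztop 138.5 mean [591.1 341.7 110.1]
scene medium knob [603.7 230. ] 45 ztop 124.9 mean [609.7 224.  101.7]
scene large knob [446.8  84.2] 85 ztop 68.0 mean [447.1  82.4  42. ]
scene small knob [659.  -66.8] 34 ztop 53.1 mean [664.1 -69.8  33.2]
scene block knob [493.8 -61.1] 67 ztop 62.8 mean [503.2 -65.7  39.7]
scene shaker knob [651.3  67.2] 126 ztop 69.6 mean [656.2  62.7  44. ]
scene turq knob [437.2  88.5] 102 ztop 68.0 mean [444.9  83.4  42.9]
scene yellow knob [ 686.2 -118.5] 42 ztop 51.9 mean [ 691.6 -121.    33.8]
scene tray 27 5865 (array([  42,  105,   78,  200,  554,  424,  484,  423,  645, 1928,  915,
         67,    0,    0,    0,    0,    0]), array([ 4,  6,  8, 10, 12, 14, 16, 18, 20, 22, 24, 26, 28, 30, 32, 34, 36,
       38]))
crop origin 98 220
side giant knob [580.4 350.4] 105 ztop 139.5 mean [571.8 356.  113.4]
side medium knob [602. 229.] 43 ztop 126.1 mean [596.4 233.3 103.5]
side large knob [471.   72.5] 53 ztop 67.2 mean [466.3  80.1  43.5]
side small knob [670.1 -90.9] 39 ztop 52.2 mean [668.3 -89.   32.8]
side block knob [492.3 -61.6] 47 ztop 62.3 mean [487.5 -54.   40.2]
side shaker knob [643.2  71.2] 71 ztop 66.3 mean [638.8  76.8  44.5]
side turq knob [393.4 104.7] 58 ztop 67.2 mean [389.5 111.9  44.3]
side yellow knob [670.1 -90.9] 39 ztop 52.2 mean [668.3 -89.   32.8]
side tray 2 2051 (array([ 18,  33,  64, 101, 168, 183, 133, 217, 399, 445, 246,  42,   2,
         0,   0,   0,   0]), array([ 4,  6,  8, 10, 12, 14, 16, 18, 20, 22, 24, 26, 28, 30, 32, 34, 36,
       38]))
crop origin 235 113
```

```bash
cat > meas2.py <<'E'
from h import *
from scipy import ndimage as nd
seeds={'large':((431,286),(401,363),0,64,36),'small':((417,389),(367,280),0,50,22)}
for i,n in enumerate(['scene','side']):
    c,R,t,K=cam(n); W=cloud(c,R,t,K); img=c['pixels']
    S=cv2.cvtColor(img,cv2.COLOR_BGR2HSV)[...,1]
    for k,s in seeds.items():
        base,h,d=s[2],s[3],s[4]
        u,v=s[i][0]*.64,s[i][1]*.64
        sub=np.zeros((384,512),bool); sub[int(v)-28:int(v)+28,int(u)-22:int(u)+22]=1
        m=sub&(W[...,2]>12)&(W[...,2]<h+12)&(S<80)
        m=nd.binary_opening(m)
        lab,_=nd.label(m); l=lab[int(v),int(u)]
        m=lab==l
        top=m&(W[...,2]>base+h-9)
        vs,us=np.nonzero(top); p=ray((us.mean(),vs.mean()),R,t,K,base+h-4)
        print(n,k,'knob',p[:2].round(1),top.sum(),us.mean()/.64,vs.mean()/.64,'body',np.nanmean(W[m],0).round(1))
    q=np.load(f'tray_{n}.npy'); q=q[(q[:,2]>20)&(q[:,2]<28)]
    r=cv2.minAreaRect(q[:,:2].astype(np.float32)); print('tray rect',r)
    cr=img[int(.64*240):int(.64*450),int(.64*340):int(.64*540)]
    cv2.imwrite(f'pics/crop_{n}.png',cv2.resize(cr,None,fx=4,fy=4,interpolation=cv2.INTER_CUBIC))
E
python3 meas2.py
```

```text
scene large knob [472.5  74. ] 53 431.3679245283019 270.96108490566036 body [480.5  69.2  41.3]
scene small knob [659.  -66.7] 35 416.5178571428571 377.7678571428571 body [664.  -70.   33.5]
tray rect ((567.4481811523438, -288.6190185546875), (183.2212677001953, 183.79542541503906), 0.29132169485092163)
side large knob [471.   72.5] 53 400.56014150943395 351.061320754717 body [466.3  79.9  43.8]
side small knob [657.9 -67.9] 19 365.625 271.54605263157896 body [655.4 -65.   33.3]
tray rect ((560.2387084960938, -284.01092529296875), (180.2698211669922, 182.27220153808594), 0.6432780623435974)
```

View pics/tray_scene.png

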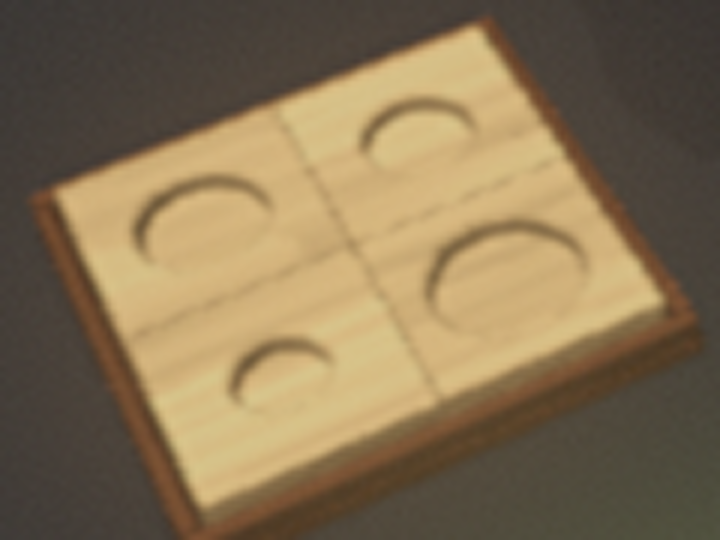

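View pics/tray_side.png

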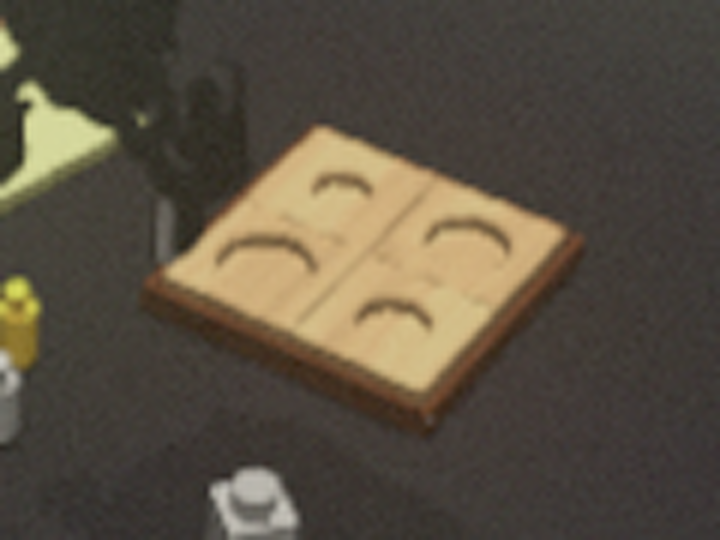

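```bash
ls pics
```

```text
a_scene.png
a_side.png
a_wrist.png
crop_scene.png
crop_side.png
tray_scene.png
tray_side.png
```

View pics/crop_scene.png

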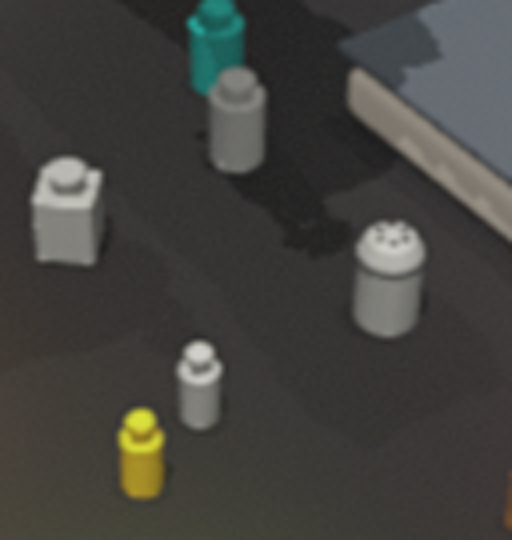

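The crop confirms the targets. The large weight is the grey round knobbed one at (235,120) in the crop, and the small one is the grey round knobbed one at (200,385). The turquoise, yellow, square and shaker items are the look-alikes. Next come the tray corners and wells.

Run:
```python
from h import *
cs={'scene':((98,220),[(60,188),(480,25),(668,300),(202,520)],(352,242),),'side':((235,113),[(318,127),(568,238),(425,392),(165,272)],None)}
for n in cs:
    c,R,t,K=cam(n); W=cloud(c,R,t,K); o,cn,ce=cs[n]
    f=lambda p:((p[0]+.5)/6-.5+o[0],(p[1]+.5)/6-.5+o[1])
    for z in (20,24):
        P=np.array([ray(f(p),R,t,K,z)[:2] for p in cn]); print(n,z,P.round(1).tolist(),'ctr',P.mean(0).round(1), [np.linalg.norm(P[i]-P[i-1]).round(1) for i in range(4)])
    if ce: print('cross',ray(f(ce),R,t,K,22))
    q=np.load(f'tray_{n}.npy'); zz=q[:,2]; print(np.median(zz[zz>20]))
    # counter and pan heights check
    print(np.nanmedian(W[(abs(W[...,0]-560)<40)&(abs(W[...,1]+110)<60)][:,2]))
```

```text
scene 20 [[477.5, -371.3], [475.5, -203.7], [644.2, -200.8], [651.1, -372.0]] ctr [ 562.1 -287. ] [np.float64(173.6), np.float64(167.7), np.float64(168.8), np.float64(171.3)]
scene 24 [[481.8, -371.6], [479.8, -204.8], [647.6, -202.0], [654.5, -372.3]] ctr [ 565.9 -287.7] [np.float64(172.6), np.float64(166.8), np.float64(167.9), np.float64(170.4)]
cross [ 561.63491547 -287.78620819   22.        ]
23.22968804833428
0.24589723792708645
side 20 [[651.5, -376.9], [479.3, -374.3], [478.5, -212.5], [648.1, -210.5]] ctr [ 564.3 -293.5] [np.float64(166.4), np.float64(172.2), np.float64(161.8), np.float64(169.6)]
side 24 [[648.9, -372.2], [477.4, -369.7], [476.6, -208.5], [645.5, -206.5]] ctr [ 562.1 -289.2] [np.float64(165.7), np.float64(171.5), np.float64(161.1), np.float64(168.9)]
22.6851570297492
-0.4666332312758592
```

Wells, from corner rays in two views: giant (605,-246), large (521,-330), medium (521,-246), small (605,-330), block top z≈23. I'll start with the large weight at about (472,73).

Request:
jog_arm(
  series=[
    [14.6, -15.6, 22.4, 0, 0, 0, 0.25],
    [14.6, -15.6, 22.4, 0, 0, 0, 0.25],
    [14.6, -15.6, 22.4, 0, 0, 0, 0.25],
    [14.6, -15.6, 22.4, 0, 0, 0, 0.25],
    [14.6, -15.6, 22.4, 0, 0, 0, 0.25],
    [0, 0, 0, 0, 0, 0, 0.25],
    [0, 0, 0, 0, 0, 0, 0.25],
    [0, 0, 0, 0, 0, 0, 0.25],
    [0, 0, 0, 0, 0, 0, 0.25],
  ],
  newtons=50,
)

```text
time_s: 1.2
eef_pos: [473.2, 72.7, 131.7]
orientation: [0.001, 0.707, 0.707, 0.001]
contact_force: [0.2, 0.5, -0.0]
grip_width: 0.747
```

```bash
cat > wr.py <<'E'
import sys
from h import *
s=ctrl.sense(); print(s['time_s'],s['eef_pos'].round(1),s['orientation'].round(4),s['grip_width'],s['contact_force'].round(1))
c,R,t,K=cam('wrist'); cv2.imwrite(f'pics/{sys.argv[1]}.png',c['pixels'])
# optional: pixel z triples -> world
a=[float(x) for x in sys.argv[2:]]
for i in range(0,len(a),3): print(ray(a[i:i+2],R,t,K,a[i+2]).round(1))
x=s['eef_pos']
for z in (0,64):
    p=R@np.array([x[0],x[1],z])+t; p=K@p; print('tcp axis px at z',z,(p[:2]/p[2]).round(1))
E
python3 wr.py w1
```

```text
1.2 [473.2  72.7 131.7] [7.000e-04 7.073e-01 7.069e-01 9.000e-04] 0.7468489138576678 [ 0.2  0.5 -0. ]
tcp axis px at z 0 [253.5 187.4]
tcp axis px at z 64 [253.5 210.6]
```

View pics/w1.png

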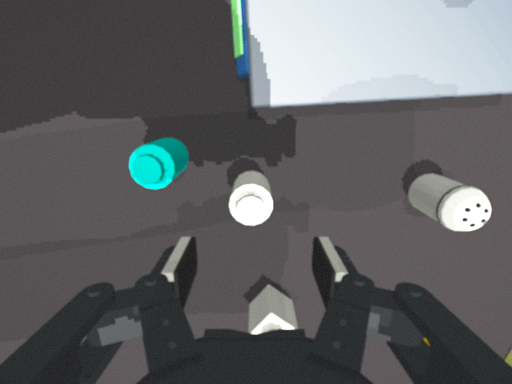

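In the wrist picture, the large weight's knob is at about (250,207) and the TCP axis is at (253,211), so it needs a correction of about 2 mm. I'll descend and grip.

Request:
jog_arm(
  series=[
    [2, -1.5, 20, 0, 0, 0, 0.25],
    [0, 0, 30, 0, 0, 0, 0.25],
    [0, 0, 25, 0, 0, 0, 0.25],
    [0, 0, 15, 0, 0, 0, 0.25],
    [0, 0, 9.5, 0, 0, 0, 0.25],
    [0, 0, 0, 0, 0, 0, 0.6],
    [0, 0, 0, 0, 0, 0, 0.8],
    [0, 0, 0, 0, 0, 0, 0.8],
    [0, 0, 0, 0, 0, 0, 0.8],
    [0, 0, 0, 0, 0, 0, 0.8],
  ],
  newtons=50,
)

```text
time_s: 2.08
eef_pos: [471.4, 75.0, 32.2]
orientation: [0.001, 0.707, 0.707, 0.001]
contact_force: [-0.9, -0.4, 5.4]
grip_width: 0.409
```

Request:
jog_arm(
  series=[
    [0, 0, 0, 0, 0, 0, 0.8],
    [0, 0, 0, 0, 0, 0, 0.8],
  ],
)

```text
time_s: 2.25
eef_pos: [471.4, 75.0, 32.2]
orientation: [0.001, 0.707, 0.707, 0.001]
contact_force: [-0.9, -2.1, 6.5]
grip_width: 0.404
```

Request:
jog_arm(
  series=[
    [0, 0, -10, 0, 0, 0, 0.8],
    [0, 0, -20, 0, 0, 0, 0.8],
    [0, 0, -30, 0, 0, 0, 0.8],
    [0, 0, -30, 0, 0, 0, 0.8],
    [-15, 2, -28, 0, 0, 0, 0.8],
    [-25, 3, 0, 0, 0, 0, 0.8],
    [-35, 5, 0, 0, 0, 0, 0.8],
    [-35, 5, 0, 0, 0, 0, 0.8],
    [-35, 5, 0, 0, 0, 0, 0.8],
    [-35, 5, 0, 0, 0, 0, 0.8],
  ],
)

```text
time_s: 3.08
eef_pos: [495.3, -106.5, 149.3]
orientation: [-0.0, 0.707, 0.707, 0.0]
contact_force: [1.4, 0.1, -4.4]
grip_width: 0.406
```

Request:
jog_arm(
  series=[
    [-35, 5, 0, 0, 0, 0, 0.8],
    [-35, 5, 0, 0, 0, 0, 0.8],
    [-35, 5, 0, 0, 0, 0, 0.8],
    [-35, 5, 0, 0, 0, 0, 0.8],
    [-35, 5, 0, 0, 0, 0, 0.8],
    [-30, 0, 0, 0, 0, 0, 0.8],
    [-20, 0, 0, 0, 0, 0, 0.8],
    [0, 0, 0, 0, 0, 0, 0.8],
    [0, 0, 0, 0, 0, 0, 0.8],
  ],
)

```text
time_s: 3.83
eef_pos: [520.0, -330.8, 148.4]
orientation: [-0.001, 0.708, 0.706, -0.0]
contact_force: [0.4, 0.0, -4.0]
grip_width: 0.405
```

```bash
python3 wr.py w2
python3 - <<'E'
from h import *
c,R,t,K=cam('side'); cv2.imwrite('pics/s2.png',c['pixels'])
E
```

```text
3.8333 [ 520.  -330.8  148.4] [-7.000e-04  7.077e-01  7.065e-01 -0.000e+00] 0.4048914836088977 [ 0.4  0.  -4. ]
tcp axis px at z 0 [254.  183.1]
tcp axis px at z 64 [253.8 203.5]
```

View pics/w2.png

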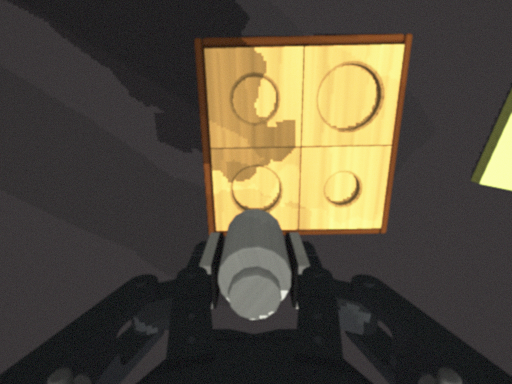

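View pics/s2.png

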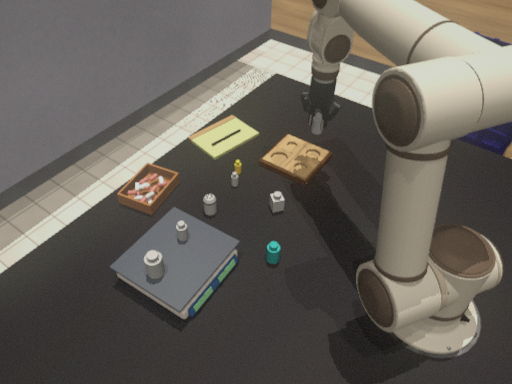

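The wrist view shows the tray in full: wells at giant (349,97), medium (254,99), large (256,189) and small (341,187), with the block crossing at (301,147). I'll convert these and the corners.

```bash
python3 wr.py w3 301 147 23  349 97 23  254 99 23  256 189 23  341 187 23  205 47 23 408 44 23 390 230 23 212 231 23
python3 - <<'E'
import cv2
i=cv2.imread('pics/w3.png')[30:245,190:420]
cv2.imwrite('pics/w3c.png',cv2.resize(i,None,fx=2.7,fy=2.7,interpolation=cv2.INTER_CUBIC))
E
```

```text
3.9333 [ 520.4 -329.4  148.8] [-4.000e-04  7.070e-01  7.072e-01  1.000e-04] 0.40929350423759125 [ 0.1  0.1 -3.5]
[ 564.1 -288.5   23. ]
[ 604.2 -244.7   23. ]
[ 520.6 -246.3   23. ]
[ 522.5 -329.1   23. ]
[ 604.9 -327.1   23. ]
[ 479.5 -205.1   23. ]
[ 649.2 -202.9   23. ]
[ 659.  -372.7   23. ]
[ 477.7 -373.8   23. ]
tcp axis px at z 0 [253.9 183. ]
tcp axis px at z 64 [253.8 203.3]
```

View pics/w3c.png

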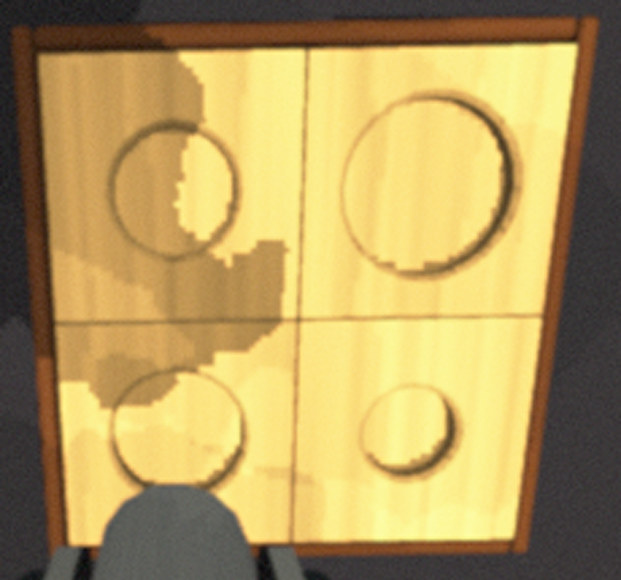

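Request:
jog_arm(
  series=[
    [-0.5, 1, 20, 0, 0, 0, 0.8],
    [0, 0, 30, 0, 0, 0, 0.8],
    [0, 0, 25, 0, 0, 0, 0.8],
    [0, 0, 14, 0, 0, 0, 0.8],
    [0, 0, 8, 0, 0, 0, 0.8],
    [0, 0, 3, 0, 0, 0, 0.8],
    [0, 0, 0, 0, 0, 0, 0.8],
  ],
)

```text
time_s: 4.57
eef_pos: [521.7, -329.9, 49.0]
orientation: [-0.0, 0.707, 0.707, 0.0]
contact_force: [0.5, -0.1, -4.6]
grip_width: 0.408
```

Request:
jog_arm(
  series=[
    [0, 0, 1, 0, 0, 0, 0.8],
    [0, 0, 1, 0, 0, 0, 0.8],
    [0, 0, 0, 0, 0, 0, 0.8],
  ],
)

```text
time_s: 4.82
eef_pos: [521.9, -330.7, 47.7]
orientation: [0.001, 0.707, 0.707, 0.0]
contact_force: [0.5, -0.9, -4.7]
grip_width: 0.405
```

Request:
jog_arm(
  series=[
    [0, 0, 1, 0, 0, 0, 0.8],
    [0, 0, 1, 0, 0, 0, 0.8],
    [0, 0, 0, 0, 0, 0, 0.8],
  ],
)

```text
time_s: 5.07
eef_pos: [521.7, -330.7, 45.3]
orientation: [0.0, 0.707, 0.707, 0.0]
contact_force: [-0.6, 0.3, -1.7]
grip_width: 0.404
```

```bash
python3 wr.py w4
```

```text
5.0667 [ 521.7 -330.7   45.3] [4.000e-04 7.072e-01 7.071e-01 1.000e-04] 0.40361520420406777 [-0.6  0.3 -1.7]
tcp axis px at z 0 [253.6 222.2]
tcp axis px at z 64 [253.4 276.2]
```

View pics/w4.png

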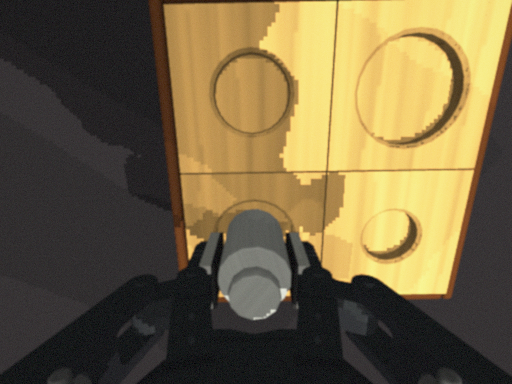

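Contact is starting at z=45.3, the predicted floor, and the weight is inside the well's rim arc. I'll settle it one more millimetre and release.

Request:
jog_arm(
  series=[
    [0, 0, 1, 0, 0, 0, 0.8],
    [0, 0, 0, 0, 0, 0, 0.8],
    [0, 0, 0, 0, 0, 0, 0.55],
    [0, 0, 0, 0, 0, 0, 0.4],
    [0, 0, 0, 0, 0, 0, 0.35],
    [0, 0, 0, 0, 0, 0, 0.35],
    [0, 0, 0, 0, 0, 0, 0.35],
  ],
)

```text
time_s: 5.7
eef_pos: [521.5, -330.5, 43.7]
orientation: [-0.0, 0.707, 0.707, -0.0]
contact_force: [-0.5, -0.8, -0.1]
grip_width: 0.648
```

Request:
jog_arm(
  series=[
    [0, 0, -10, 0, 0, 0, 0.35],
    [0, 0, -25, 0, 0, 0, 0.35],
    [0, 0, -35, 0, 0, 0, 0.35],
    [0, 0, -30, 0, 0, 0, 0.35],
    [20, 15, 0, 0, 0, 0, 0.35],
    [30, 20, 0, 0, 0, 0, 0.35],
    [30, 20, 0, 0, 0, 0, 0.35],
    [30, 20, 0, 0, 0, 0, 0.35],
    [0, 0, 0, 0, 0, 0, 0.35],
  ],
)

```text
time_s: 6.45
eef_pos: [599.2, -215.8, 144.4]
orientation: [0.0, 0.706, 0.709, 0.001]
contact_force: [0.2, 0.5, -0.2]
grip_width: 0.648
```

```bash
python3 wr.py w5
```

```text
6.45 [ 599.2 -215.8  144.4] [1.000e-04 7.056e-01 7.086e-01 9.000e-04] 0.6481534961798752 [ 0.2  0.5 -0.2]
tcp axis px at z 0 [253.6 184.1]
tcp axis px at z 64 [253.6 205.1]
```

View pics/w5.png

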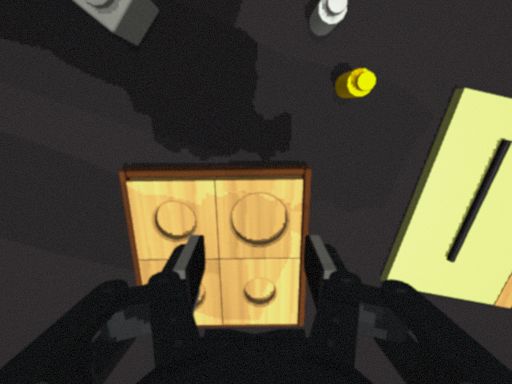

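Request:
jog_arm(
  series=[
    [25, 10, 0, 0, 0, 0, 0.4],
    [30, 12, 5, 0, 0, 0, 0.4],
    [30, 12, 5, 0, 0, 0, 0.4],
    [30, 12, 7, 0, 0, 0, 0.4],
    [34, 13, 7, 0, 0, 0, 0.4],
    [0, 0, 0, 0, 0, 0, 0.4],
    [0, 0, 0, 0, 0, 0, 0.4],
  ],
)

```text
time_s: 7.08
eef_pos: [655.5, -70.6, 119.6]
orientation: [-0.0, 0.706, 0.708, -0.0]
contact_force: [0.4, -0.6, 0.6]
grip_width: 0.595
```

```bash
python3 wr.py w6;  python3 - <<'E'
from h import *
c,R,t,K=cam('scene'); i=c['pixels'][140:320,80:320]; cv2.imwrite('pics/s6.png',cv2.resize(i,None,fx=3,fy=3,interpolation=cv2.INTER_CUBIC))
E
```

```text
7.0833 [655.5 -70.6 119.6] [-3.000e-04  7.063e-01  7.079e-01 -4.000e-04] 0.5952805294844089 [ 0.4 -0.6  0.6]
tcp axis px at z 0 [253.9 191. ]
tcp axis px at z 64 [253.7 216.5]
```

View pics/w6.png

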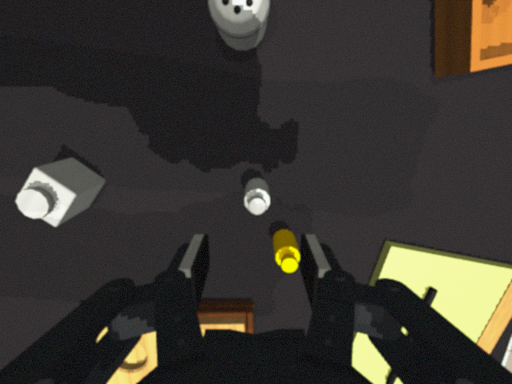

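View pics/s6.png

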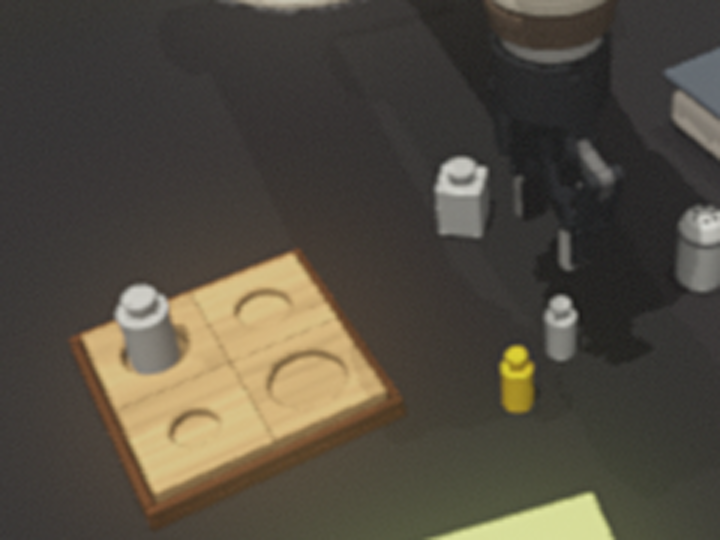

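The large weight is seated at (148,330) in the scene crop. Small knob at (257,204) in the wrist view, so I'll shift (+2.5 x, +4 y) and descend.

Request:
jog_arm(
  series=[
    [4, 2.5, 20, 0, 0, 0, 0.4],
    [0, 0, 28, 0, 0, 0, 0.4],
    [0, 0, 25, 0, 0, 0, 0.4],
    [0, 0, 14, 0, 0, 0, 0.4],
    [0, 0, 6, 0, 0, 0, 0.4],
    [0, 0, 0, 0, 0, 0, 0.7],
    [0, 0, 0, 0, 0, 0, 0.95],
    [0, 0, 0, 0, 0, 0, 0.95],
    [0, 0, 0, 0, 0, 0, 0.95],
    [0, 0, 0, 0, 0, 0, 0.95],
  ],
  newtons=40,
)

```text
time_s: 8.02
eef_pos: [658.8, -68.0, 28.6]
orientation: [0.001, 0.707, 0.707, 0.001]
contact_force: [-1.3, -1.9, 6.9]
grip_width: 0.242
```

Request:
jog_arm(
  series=[
    [0, 0, 0, 0, 0, 0, 0.95],
    [0, 0, 0, 0, 0, 0, 0.95],
  ],
)

```text
time_s: 8.18
eef_pos: [658.8, -67.9, 28.6]
orientation: [0.001, 0.707, 0.707, 0.001]
contact_force: [-1.4, -2.7, 5.5]
grip_width: 0.24
```

Request:
jog_arm(
  series=[
    [0, 0, -10, 0, 0, 0, 0.95],
    [0, 0, -25, 0, 0, 0, 0.95],
    [0, 0, -30, 0, 0, 0, 0.95],
    [-15, -3, -25, 0, 0, 0, 0.95],
    [-25, -5, -5, 0, 0, 0, 0.95],
    [-34, -7, 0, 0, 0, 0, 0.95],
    [-34, -7, 0, 0, 0, 0, 0.95],
    [-34, -7, 0, 0, 0, 0, 0.95],
    [-34, -7, 0, 0, 0, 0, 0.95],
    [-34, -7, 0, 0, 0, 0, 0.95],
  ],
)

```text
time_s: 9.02
eef_pos: [614.5, -278.8, 122.6]
orientation: [0.0, 0.707, 0.707, 0.0]
contact_force: [-0.0, 0.3, -2.0]
grip_width: 0.239
```

Request:
jog_arm(
  series=[
    [-25, -6, 0, 0, 0, 0, 0.95],
    [-18, -5, 0, 0, 0, 0, 0.95],
    [-9, 0, 0, 0, 0, 0, 0.95],
    [0, 0, 0, 0, 0, 0, 0.95],
    [0, 0, 0, 0, 0, 0, 0.95],
  ],
)

```text
time_s: 9.43
eef_pos: [604.3, -329.0, 121.9]
orientation: [-0.0, 0.707, 0.707, 0.0]
contact_force: [0.8, 1.0, -1.6]
grip_width: 0.239
```

```bash
python3 wr.py w7
```

```text
9.4333 [ 604.3 -329.   121.9] [-1.000e-04  7.072e-01  7.070e-01  2.000e-04] 0.23869411742350632 [ 0.8  1.  -1.6]
tcp axis px at z 0 [253.8 190.3]
tcp axis px at z 64 [253.6 215.4]
```

View pics/w7.png

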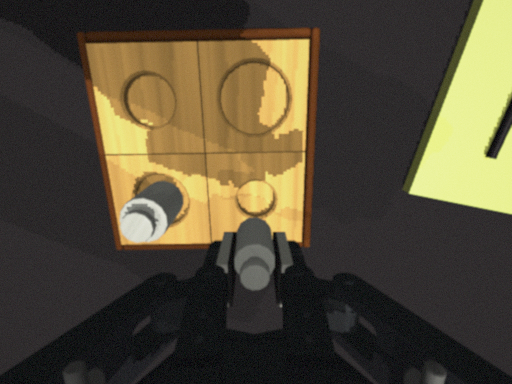

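Request:
jog_arm(
  series=[
    [-0.7, 0.8, 18, 0, 0, 0, 0.95],
    [0, 0, 25, 0, 0, 0, 0.95],
    [0, 0, 18, 0, 0, 0, 0.95],
    [0, 0, 9, 0, 0, 0, 0.95],
    [0, 0, 4, 0, 0, 0, 0.95],
    [0, 0, 2, 0, 0, 0, 0.95],
    [0, 0, 0, 0, 0, 0, 0.95],
  ],
)

```text
time_s: 10.07
eef_pos: [605.3, -329.8, 46.6]
orientation: [0.0, 0.707, 0.707, 0.0]
contact_force: [-0.2, 0.3, -1.6]
grip_width: 0.243
```

Request:
jog_arm(
  series=[
    [0, 0, 1, 0, 0, 0, 0.95],
    [0, 0, 1, 0, 0, 0, 0.95],
    [0, 0, 0, 0, 0, 0, 0.95],
  ],
)

```text
time_s: 10.32
eef_pos: [605.1, -330.4, 44.5]
orientation: [0.0, 0.707, 0.707, 0.0]
contact_force: [-0.1, -0.7, -1.0]
grip_width: 0.239
```

```bash
python3 wr.py w8
```

```text
10.3167 [ 605.1 -330.4   44.5] [5.000e-04 7.071e-01 7.071e-01 2.000e-04] 0.23913826121544213 [-0.1 -0.7 -1. ]
tcp axis px at z 0 [253.6 222.6]
tcp axis px at z 64 [253.4 277.2]
```

View pics/w8.png

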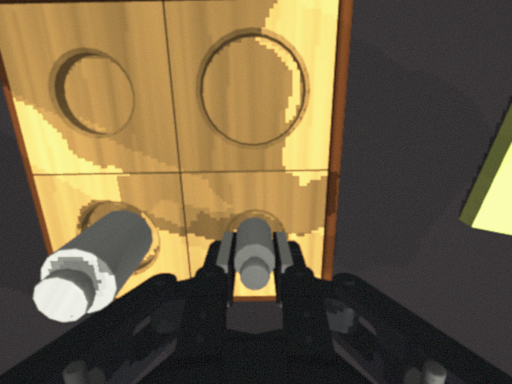

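The small weight is centred on its well's rim arc at (254,225). I'll carry on to contact.

Request:
jog_arm(
  series=[
    [0, 0, 1, 0, 0, 0, 0.95],
    [0, 0, 1, 0, 0, 0, 0.95],
    [0, 0, 0, 0, 0, 0, 0.95],
  ],
)

```text
time_s: 10.62
eef_pos: [604.8, -330.3, 41.7]
orientation: [0.0, 0.707, 0.707, 0.0]
contact_force: [-0.2, 1.1, -0.8]
grip_width: 0.237
```

Request:
jog_arm(
  series=[
    [0, 0, 1, 0, 0, 0, 0.95],
    [0, 0, 0, 0, 0, 0, 0.95],
  ],
)

```text
time_s: 10.78
eef_pos: [604.9, -330.3, 41.7]
orientation: [0.0, 0.707, 0.707, 0.0]
contact_force: [-1.9, 1.6, 4.8]
grip_width: 0.239
```

Request:
jog_arm(
  series=[
    [0, 0, 0, 0, 0, 0, 0.7],
    [0, 0, 0, 0, 0, 0, 0.55],
    [0, 0, 0, 0, 0, 0, 0.5],
    [0, 0, 0, 0, 0, 0, 0.5],
    [0, 0, -10, 0, 0, 0, 0.5],
    [0, 0, -25, 0, 0, 0, 0.5],
    [0, 0, -35, 0, 0, 0, 0.5],
    [10, 0, -35, 0, 0, 0, 0.5],
    [20, 0, -20, 0, 0, 0, 0.5],
    [30, 0, 0, 0, 0, 0, 0.5],
  ],
)

```text
time_s: 11.62
eef_pos: [606.2, -271.9, 172.4]
orientation: [0.004, 0.708, 0.706, 0.001]
contact_force: [0.8, 0.4, 0.1]
grip_width: 0.5
```

Request:
jog_arm(
  series=[
    [35, 0, -2, 0, 0, 0, 0.4],
    [35, 0, -2, 0, 0, 0, 0.35],
    [35, 0, -2, 0, 0, 0, 0.35],
    [35, 0, -2, 0, 0, 0, 0.35],
    [35, 0, -2, 0, 0, 0, 0.35],
    [35, 0, -2, 0, 0, 0, 0.35],
    [35, 0, 0, 0, 0, 0, 0.35],
    [35, 0, 0, 0, 0, 0, 0.35],
    [35, 0, 0, 0, 0, 0, 0.35],
    [35, 0, 0, 0, 0, 0, 0.35],
  ],
)

```text
time_s: 12.45
eef_pos: [604.6, 81.5, 178.9]
orientation: [0.0, 0.707, 0.707, 0.0]
contact_force: [0.7, -0.5, -0.4]
grip_width: 0.649
```

Request:
jog_arm(
  series=[
    [35, 0, 0, 0, 0, 0, 0.35],
    [35, 0, 0, 0, 0, 0, 0.35],
    [35, 0, 0, 0, 0, 0, 0.35],
    [24, -2, 0, 0, 0, 0, 0.35],
    [12, 0, 0, 0, 0, 0, 0.35],
    [0, 0, 0, 0, 0, 0, 0.35],
    [0, 0, 0, 0, 0, 0, 0.35],
  ],
)

```text
time_s: 13.03
eef_pos: [602.8, 220.8, 178.1]
orientation: [0.0, 0.707, 0.707, -0.0]
contact_force: [0.4, 0.1, -0.3]
grip_width: 0.653
```

```bash
python3 wr.py w9;  python3 - <<'E'
from h import *
c,R,t,K=cam('scene'); i=c['pixels'][140:320,80:320]; cv2.imwrite('pics/s9.png',cv2.resize(i,None,fx=3,fy=3,interpolation=cv2.INTER_CUBIC))
E
```

```text
13.0333 [602.8 220.8 178.1] [ 2.000e-04  7.068e-01  7.074e-01 -1.000e-04] 0.6528453166805988 [ 0.4  0.1 -0.3]
tcp axis px at z 0 [253.8 176.1]
tcp axis px at z 64 [253.7 192.7]
```

View pics/w9.png

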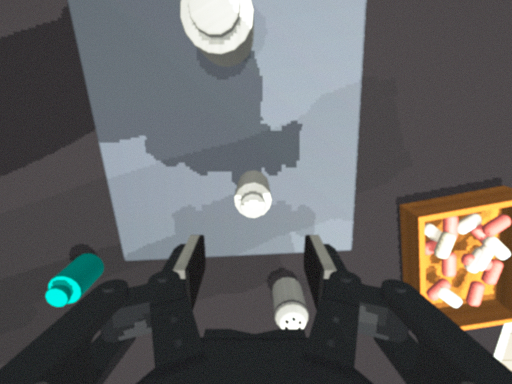

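View pics/s9.png

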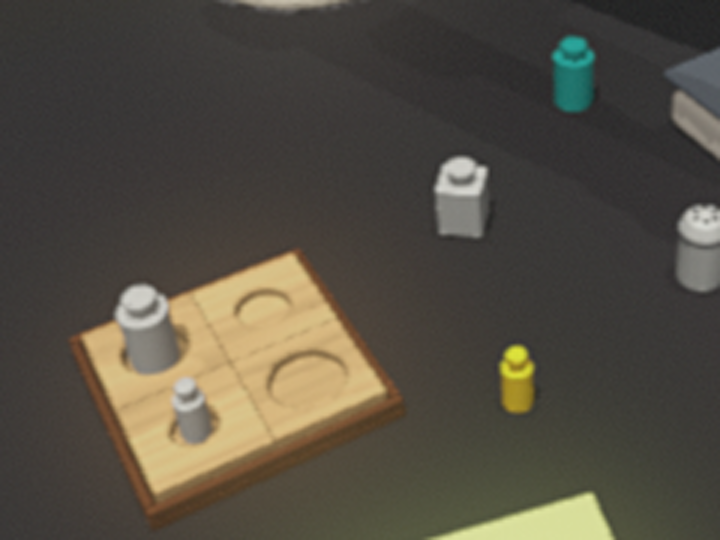

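Both the large and small weights are seated. The medium weight's knob is at (253,204) in the wrist view.

```bash
python3 wr.py w10 253 204 120
```

```text
13.1333 [603.  219.6 178.1] [ 1.000e-04  7.075e-01  7.068e-01 -0.000e+00] 0.6532870058340179 [-0.9 -0.2 -0.6]
[602.5 228.4 120. ]
tcp axis px at z 0 [253.8 176.1]
tcp axis px at z 64 [253.7 192.7]
```

Request:
jog_arm(
  series=[
    [5, 0, 0, 0, 0, 0, 0.35],
    [4, 0, 15, 0, 0, 0, 0.35],
    [0, 0, 25, 0, 0, 0, 0.35],
    [0, 0, 25, 0, 0, 0, 0.35],
    [0, 0, 13, 0, 0, 0, 0.35],
    [0, 0, 6, 0, 0, 0, 0.35],
    [0, 0, 0, 0, 0, 0, 0.7],
    [0, 0, 0, 0, 0, 0, 0.9],
    [0, 0, 0, 0, 0, 0, 0.9],
    [0, 0, 0, 0, 0, 0, 0.9],
  ],
  newtons=50,
)

```text
time_s: 14.02
eef_pos: [603.5, 230.0, 95.4]
orientation: [0.0, 0.707, 0.707, 0.001]
contact_force: [-0.9, -0.8, 2.3]
grip_width: 0.324
```

Request:
jog_arm(
  series=[
    [0, 0, 0, 0, 0, 0, 0.9],
    [0, 0, 0, 0, 0, 0, 0.9],
    [0, 0, 0, 0, 0, 0, 0.9],
  ],
)

```text
time_s: 14.27
eef_pos: [603.5, 230.0, 95.3]
orientation: [0.001, 0.707, 0.707, 0.001]
contact_force: [-0.3, 0.1, 6.1]
grip_width: 0.321
```

Request:
jog_arm(
  series=[
    [0, 0, -10, 0, 0, 0, 0.9],
    [0, 0, -25, 0, 0, 0, 0.9],
    [-10, 0, -25, 0, 0, 0, 0.9],
    [-25, -4, -5, 0, 0, 0, 0.9],
    [-34, -7, 0, 0, 0, 0, 0.9],
    [-34, -7, 0, 0, 0, 0, 0.9],
    [-34, -7, 0, 0, 0, 0, 0.9],
    [-34, -7, 0, 0, 0, 0, 0.9],
    [-34, -7, 0, 0, 0, 0, 0.9],
    [-34, -7, 0, 0, 0, 0, 0.9],
  ],
)

```text
time_s: 15.1
eef_pos: [556.1, -10.6, 159.3]
orientation: [0.0, 0.707, 0.707, 0.0]
contact_force: [0.2, 0.2, -3.0]
grip_width: 0.324
```

Request:
jog_arm(
  series=[
    [-34, -7, 0, 0, 0, 0, 0.9],
    [-34, -7, 0, 0, 0, 0, 0.9],
    [-34, -7, 0, 0, 0, 0, 0.9],
    [-34, -7, 5, 0, 0, 0, 0.9],
    [-34, -7, 5, 0, 0, 0, 0.9],
    [-34, -2, 10, 0, 0, 0, 0.9],
    [-24, 0, 10, 0, 0, 0, 0.9],
    [-10, 0, 5, 0, 0, 0, 0.9],
    [0, 0, 0, 0, 0, 0, 0.9],
    [0, 0, 0, 0, 0, 0, 0.9],
  ],
)

```text
time_s: 15.93
eef_pos: [519.6, -247.0, 123.8]
orientation: [-0.001, 0.707, 0.707, -0.0]
contact_force: [-0.2, 1.1, -1.4]
grip_width: 0.323
```

```bash
python3 wr.py w11
```

```text
15.9333 [ 519.6 -247.   123.8] [-6.000e-04  7.074e-01  7.068e-01 -0.000e+00] 0.323410226456362 [-0.2  1.1 -1.4]
tcp axis px at z 0 [253.9 189.8]
tcp axis px at z 64 [253.7 214.5]
```

View pics/w11.png

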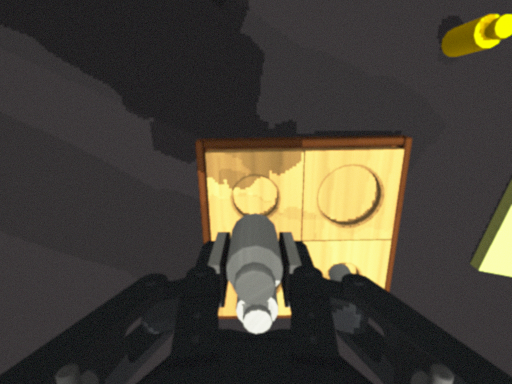

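Request:
jog_arm(
  series=[
    [0.5, 1.4, 18, 0, 0, 0, 0.9],
    [0, 0, 25, 0, 0, 0, 0.9],
    [0, 0, 18, 0, 0, 0, 0.9],
    [0, 0, 9, 0, 0, 0, 0.9],
    [0, 0, 4, 0, 0, 0, 0.9],
    [0, 0, 2, 0, 0, 0, 0.9],
    [0, 0, 0, 0, 0, 0, 0.9],
  ],
)

```text
time_s: 16.57
eef_pos: [521.7, -246.4, 48.7]
orientation: [0.0, 0.707, 0.707, 0.0]
contact_force: [0.7, -0.3, -2.3]
grip_width: 0.322
```

Request:
jog_arm(
  series=[
    [0, 0, 1, 0, 0, 0, 0.9],
    [0, 0, 1, 0, 0, 0, 0.9],
    [0, 0, 0, 0, 0, 0, 0.9],
  ],
)

```text
time_s: 16.82
eef_pos: [521.5, -246.8, 46.4]
orientation: [0.0, 0.707, 0.707, 0.0]
contact_force: [0.2, 0.8, -2.9]
grip_width: 0.323
```

Request:
jog_arm(
  series=[
    [0, 0, 1, 0, 0, 0, 0.9],
    [0, 0, 1, 0, 0, 0, 0.9],
    [0, 0, 0, 0, 0, 0, 0.9],
  ],
)

```text
time_s: 17.07
eef_pos: [521.1, -246.7, 43.6]
orientation: [-0.0, 0.707, 0.707, -0.0]
contact_force: [-0.9, 0.6, -2.8]
grip_width: 0.319
```

Request:
jog_arm(
  series=[
    [0, 0, 1, 0, 0, 0, 0.9],
    [0, 0, 0.5, 0, 0, 0, 0.9],
    [0, 0, 0, 0, 0, 0, 0.9],
  ],
)

```text
time_s: 17.32
eef_pos: [521.2, -246.8, 43.3]
orientation: [0.0, 0.707, 0.707, 0.0]
contact_force: [-2.6, 2.0, 6.2]
grip_width: 0.318
```

```bash
python3 wr.py w12
```

```text
17.3167 [ 521.2 -246.8   43.3] [3.000e-04 7.071e-01 7.071e-01 0.000e+00] 0.3183947429967661 [-2.6  2.   6.2]
tcp axis px at z 0 [253.6 223.3]
tcp axis px at z 64 [253.4 278.7]
```

View pics/w12.png

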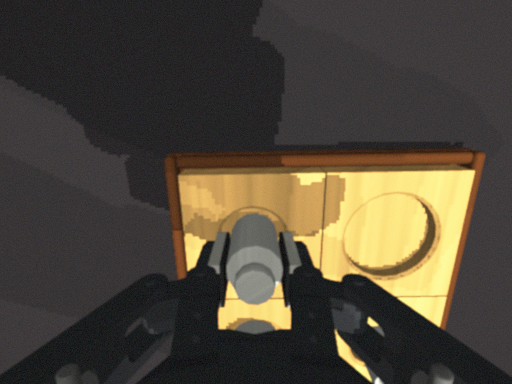

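Contact came at exactly 43.3, with the weight inside its rim arc around (252,215). I'll release, rise, and head for the giant.

Request:
jog_arm(
  series=[
    [0, 0, 0, 0, 0, 0, 0.62],
    [0, 0, 0, 0, 0, 0, 0.5],
    [0, 0, 0, 0, 0, 0, 0.45],
    [0, 0, 0, 0, 0, 0, 0.45],
    [0, 0, -10, 0, 0, 0, 0.45],
    [0, 0, -25, 0, 0, 0, 0.45],
    [0, 0, -35, 0, 0, 0, 0.45],
    [10, 0, -35, 0, 0, 0, 0.4],
    [25, 0, -25, 0, 0, 0, 0.3],
    [35, 3, -10, 0, 0, 0, 0.25],
  ],
)

```text
time_s: 18.2
eef_pos: [524.9, -177.9, 187.4]
orientation: [0.003, 0.708, 0.706, 0.001]
contact_force: [1.0, -0.0, 0.3]
grip_width: 0.752
```

Request:
jog_arm(
  series=[
    [37, 4, -5, 0, 0, 0, 0.2],
    [37, 4, 0, 0, 0, 0, 0.2],
    [37, 4, 0, 0, 0, 0, 0.2],
    [37, 4, 0, 0, 0, 0, 0.2],
    [37, 4, 0, 0, 0, 0, 0.2],
    [37, 4, 0, 0, 0, 0, 0.2],
    [37, 4, 0, 0, 0, 0, 0.2],
    [37, 4, 0, 0, 0, 0, 0.2],
    [37, 4, 0, 0, 0, 0, 0.2],
    [37, 4, 0, 0, 0, 0, 0.2],
  ],
)

```text
time_s: 19.03
eef_pos: [564.1, 195.3, 188.2]
orientation: [0.0, 0.707, 0.707, 0.0]
contact_force: [0.3, 0.4, -0.7]
grip_width: 0.797
```

Request:
jog_arm(
  series=[
    [37, 4, 0, 0, 0, 0, 0.2],
    [37, 4, 0, 0, 0, 0, 0.2],
    [37, 4, 0, 0, 0, 0, 0.2],
    [25, 3, 0, 0, 0, 0, 0.2],
    [12, 2, 0, 0, 0, 0, 0.2],
    [0, 0, 0, 0, 0, 0, 0.2],
    [0, 0, 0, 0, 0, 0, 0.2],
  ],
)

```text
time_s: 19.62
eef_pos: [581.0, 341.7, 187.4]
orientation: [0.0, 0.707, 0.708, -0.0]
contact_force: [-0.2, -0.3, -0.3]
grip_width: 0.801
```

```bash
python3 wr.py w13;  python3 - <<'E'
from h import *
c,R,t,K=cam('scene'); i=c['pixels'][140:320,80:320]; cv2.imwrite('pics/s13.png',cv2.resize(i,None,fx=3,fy=3,interpolation=cv2.INTER_CUBIC))
E
```

```text
19.6167 [581.  341.7 187.4] [ 0.000e+00  7.067e-01  7.075e-01 -2.000e-04] 0.8005415126081578 [-0.2 -0.3 -0.3]
tcp axis px at z 0 [253.9 174.3]
tcp axis px at z 64 [253.8 189.8]
```

View pics/w13.png

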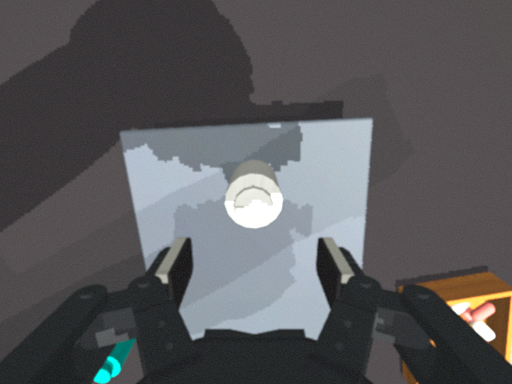

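View pics/s13.png

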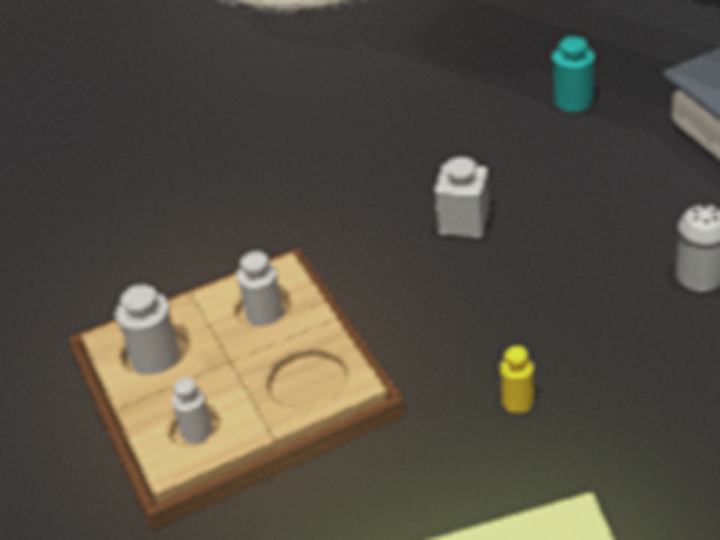

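Three weights are seated. The giant's knob is at about (253,206), with the body's top disc centred at (254,200).

```bash
python3 wr.py w14 253 206 134 254 200.5 122
```

```text
19.7167 [581.2 340.5 187.8] [1.000e-04 7.073e-01 7.069e-01 0.000e+00] 0.8007455136583775 [ 0.1 -0.2  0.4]
[580.8 349.3 134. ]
[581.5 349.4 122. ]
tcp axis px at z 0 [253.8 174.2]
tcp axis px at z 64 [253.8 189.7]
```

Request:
jog_arm(
  series=[
    [5, 0, 0, 0, 0, 0, 0.2],
    [4.5, 0, 12, 0, 0, 0, 0.2],
    [0, 0, 25, 0, 0, 0, 0.2],
    [0, 0, 25, 0, 0, 0, 0.2],
    [0, 0, 16, 0, 0, 0, 0.2],
    [0, 0, 7, 0, 0, 0, 0.2],
    [0, 0, 0, 0, 0, 0, 0.5],
    [0, 0, 0, 0, 0, 0, 0.75],
    [0, 0, 0, 0, 0, 0, 0.75],
    [0, 0, 0, 0, 0, 0, 0.75],
  ],
  newtons=70,
)

```text
time_s: 20.6
eef_pos: [581.4, 351.0, 103.2]
orientation: [0.0, 0.707, 0.707, 0.0]
contact_force: [-1.6, -0.3, -1.0]
grip_width: 0.492
```

Request:
jog_arm(
  series=[
    [0, 0, 0, 0, 0, 0, 0.75],
    [0, 0, 0, 0, 0, 0, 0.75],
    [0, 0, 0, 0, 0, 0, 0.75],
  ],
)

```text
time_s: 20.85
eef_pos: [581.4, 351.0, 103.2]
orientation: [0.0, 0.707, 0.707, 0.001]
contact_force: [-2.6, -0.9, 2.4]
grip_width: 0.495
```

Request:
jog_arm(
  series=[
    [0, 0, -8, 0, 0, 0, 0.75],
    [0, 0, -18, 0, 0, 0, 0.75],
    [0, 0, -25, 0, 0, 0, 0.75],
    [-10, 0, -15, 0, 0, 0, 0.75],
    [-25, 0, -5, 0, 0, 0, 0.75],
    [-35, 1.5, 0, 0, 0, 0, 0.75],
    [-35, 1.5, 0, 0, 0, 0, 0.75],
    [-35, 1.5, 0, 0, 0, 0, 0.75],
    [-35, 1.5, 0, 0, 0, 0, 0.75],
    [-35, 1.5, 0, 0, 0, 0, 0.75],
  ],
)

```text
time_s: 21.68
eef_pos: [588.4, 139.1, 172.8]
orientation: [-0.0, 0.707, 0.707, -0.0]
contact_force: [0.9, 0.4, -8.0]
grip_width: 0.492
```

Request:
jog_arm(
  series=[
    [-35, 1.5, 0, 0, 0, 0, 0.75],
    [-35, 1.5, 0, 0, 0, 0, 0.75],
    [-35, 1.5, 0, 0, 0, 0, 0.75],
    [-35, 1.5, 0, 0, 0, 0, 0.75],
    [-35, 1.5, 0, 0, 0, 0, 0.75],
    [-35, 1.5, 0, 0, 0, 0, 0.75],
    [-35, 1.5, 0, 0, 0, 0, 0.75],
    [-35, 1.5, 0, 0, 0, 0, 0.75],
    [-35, 1.5, 0, 0, 0, 0, 0.75],
    [-35, 1.5, 0, 0, 0, 0, 0.75],
  ],
)

```text
time_s: 22.52
eef_pos: [603.3, -211.0, 172.8]
orientation: [-0.0, 0.707, 0.707, -0.0]
contact_force: [1.4, 1.2, -6.8]
grip_width: 0.503
```

Request:
jog_arm(
  series=[
    [-25, 1, 8, 0, 0, 0, 0.75],
    [-12, 0, 8, 0, 0, 0, 0.75],
    [0, 0, 8, 0, 0, 0, 0.75],
    [0, 0, 0, 0, 0, 0, 0.75],
    [0, 0, 0, 0, 0, 0, 0.75],
  ],
)

```text
time_s: 22.93
eef_pos: [604.3, -245.3, 148.3]
orientation: [-0.001, 0.707, 0.707, -0.0]
contact_force: [-0.2, 0.6, -7.9]
grip_width: 0.495
```

```bash
python3 wr.py w15
```

```text
22.9333 [ 604.3 -245.3  148.3] [-1.100e-03  7.070e-01  7.072e-01 -3.000e-04] 0.4952074874043891 [-0.2  0.6 -7.9]
tcp axis px at z 0 [254.1 183.2]
tcp axis px at z 64 [253.9 203.5]
```

View pics/w15.png

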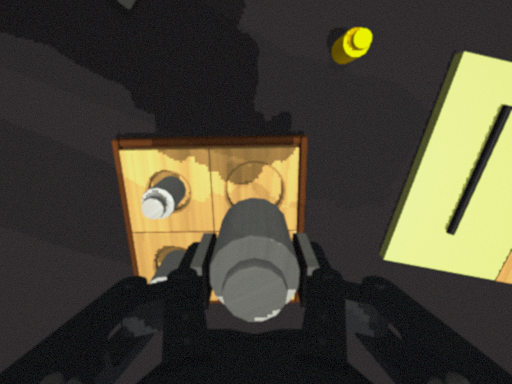

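Request:
jog_arm(
  series=[
    [-0.5, 0.7, 18, 0, 0, 0, 0.75],
    [0, 0, 28, 0, 0, 0, 0.75],
    [0, 0, 25, 0, 0, 0, 0.75],
    [0, 0, 13, 0, 0, 0, 0.75],
    [0, 0, 7, 0, 0, 0, 0.75],
    [0, 0, 2, 0, 0, 0, 0.75],
    [0, 0, 0, 0, 0, 0, 0.75],
  ],
)

```text
time_s: 23.57
eef_pos: [605.9, -246.4, 57.2]
orientation: [0.0, 0.707, 0.707, 0.0]
contact_force: [-0.1, -0.5, -7.6]
grip_width: 0.494
```

Request:
jog_arm(
  series=[
    [0, 0, 1, 0, 0, 0, 0.75],
    [0, 0, 1, 0, 0, 0, 0.75],
    [0, 0, 0, 0, 0, 0, 0.75],
  ],
)

```text
time_s: 23.82
eef_pos: [605.9, -246.9, 55.3]
orientation: [0.001, 0.707, 0.707, 0.0]
contact_force: [0.0, -0.4, -7.7]
grip_width: 0.494
```

```bash
python3 wr.py w16
```

```text
23.8167 [ 605.9 -246.9   55.3] [7.000e-04 7.071e-01 7.071e-01 3.000e-04] 0.49374722527612225 [ 0.  -0.4 -7.7]
tcp axis px at z 0 [253.6 216.6]
tcp axis px at z 64 [253.5 264.6]
```

View pics/w16.png

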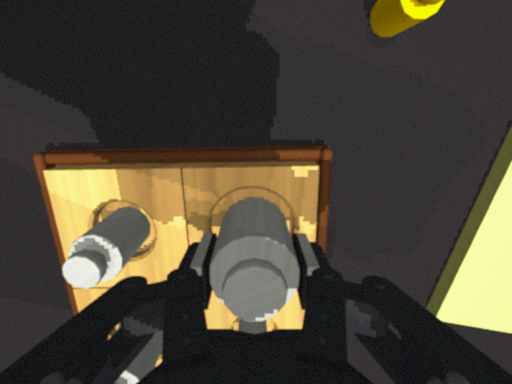

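The giant is inside its rim arc, centred at about (252,205). I'll continue down.

Request:
jog_arm(
  series=[
    [0, 0, 1, 0, 0, 0, 0.75],
    [0, 0, 1, 0, 0, 0, 0.75],
    [0, 0, 1, 0, 0, 0, 0.75],
    [0, 0, 0, 0, 0, 0, 0.75],
  ],
)

```text
time_s: 24.2
eef_pos: [605.4, -246.8, 51.3]
orientation: [0.0, 0.707, 0.707, 0.0]
contact_force: [0.1, -0.1, -8.1]
grip_width: 0.489
```

Request:
jog_arm(
  series=[
    [0, 0, 1, 0, 0, 0, 0.75],
    [0, 0, 0.5, 0, 0, 0, 0.75],
    [0, 0, 0, 0, 0, 0, 0.75],
  ],
)

```text
time_s: 24.45
eef_pos: [605.4, -246.8, 51.2]
orientation: [0.0, 0.707, 0.707, 0.0]
contact_force: [-5.5, 1.4, 4.1]
grip_width: 0.494
```

Contact came at 51.2, as predicted. I'll release and retreat.

Request:
jog_arm(
  series=[
    [0, 0, 0, 0, 0, 0, 0.45],
    [0, 0, 0, 0, 0, 0, 0.32],
    [0, 0, 0, 0, 0, 0, 0.3],
    [0, 0, 0, 0, 0, 0, 0.3],
    [0, 0, -10, 0, 0, 0, 0.3],
    [0, 0, -25, 0, 0, 0, 0.3],
    [0, 0, -35, 0, 0, 0, 0.3],
    [10, 0, -35, 0, 0, 0, 0.3],
    [30, -5, -20, 0, 0, 0, 0.3],
    [35, -10, 0, 0, 0, 0, 0.3],
  ],
)

```text
time_s: 25.28
eef_pos: [592.4, -172.7, 180.9]
orientation: [0.004, 0.708, 0.706, 0.002]
contact_force: [1.9, 0.3, 0.8]
grip_width: 0.702
```

Request:
jog_arm(
  series=[
    [35, -10, 0, 0, 0, 0, 0.3],
    [35, -10, 0, 0, 0, 0, 0.3],
    [35, -10, 0, 0, 0, 0, 0.3],
    [35, -10, 0, 0, 0, 0, 0.3],
    [20, 0, 0, 0, 0, 0, 0.3],
    [0, 0, 0, 0, 0, 0, 0.3],
    [0, 0, 0, 0, 0, 0, 0.3],
    [0, 0, 0, 0, 0, 0, 0.3],
  ],
)

```text
time_s: 25.95
eef_pos: [550.6, -12.0, 175.4]
orientation: [0.0, 0.707, 0.707, 0.0]
contact_force: [-0.6, -0.9, -0.7]
grip_width: 0.703
```

Run:
```python
from h import *
from scipy import ndimage as nd
c,R,t,K=cam('scene'); cv2.imwrite('pics/f_scene.png',cv2.resize(c['pixels'][140:320,80:320],None,fx=3,fy=3,interpolation=cv2.INTER_CUBIC))
T={'giant':(605,-246,83),'large':(521.5,-330,77),'medium':(521,-246.5,70),'small':(605,-330,63),'block':(493,-61,60),'shaker':(647,69,64)}
for n in ('scene','side'):
    c,R,t,K=cam(n); W=cloud(c,R,t,K)
    if n=='side': cv2.imwrite('pics/f_side.png',cv2.resize(c['pixels'],(800,600)))
    for k,(x,y,h) in T.items():
        m=(np.hypot(W[...,0]-x,W[...,1]-y)<30)&(W[...,2]>h-9)&(W[...,2]<h+12)
        if m.sum()<4: print(n,k,'few'); continue
        vs,us=np.nonzero(m); p=ray((us.mean(),vs.mean()),R,t,K,h-4); print(n,k,p[:2].round(1),'z95',np.percentile(W[m][:,2],90).round(1),'exp',h,m.sum())
print(ctrl.sense()['eef_pos'],ctrl.sense()['contact_force'])
```

```text
scene giant [ 606.7 -246.5] z95 84.8 exp 83 138
scene large [ 523.  -331.8] z95 78.7 exp 77 90
scene medium [ 522.2 -246.3] z95 71.4 exp 70 58
scene small [ 605.3 -328.2] z95 64.8 exp 63 43
scene block [493.8 -61.1] z95 61.4 exp 60 67
scene shaker [651.4  67.2] z95 64.9 exp 64 124
side giant [ 605.  -246.4] z95 84.4 exp 83 44
side large [ 522.5 -332.9] z95 78.6 exp 77 36
side medium [ 521.7 -247.3] z95 71.9 exp 70 25
side small [ 604.5 -329.4] z95 63.6 exp 63 14
side block [492. -61.] z95 61.5 exp 60 48
side shaker [643.3  71.4] z95 64.3 exp 64 73
[550.56177702 -12.63558505 174.86518265] [ 0.04999271 -0.75877758 -0.06383508]
```

View pics/f_scene.png

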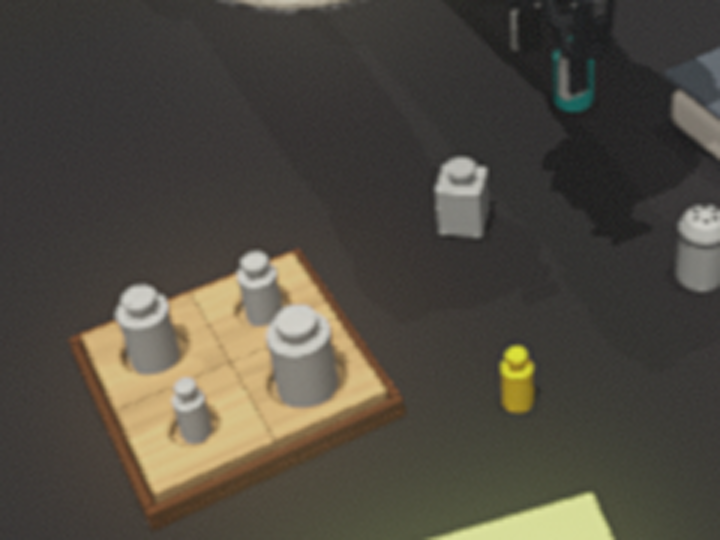

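View pics/f_side.png

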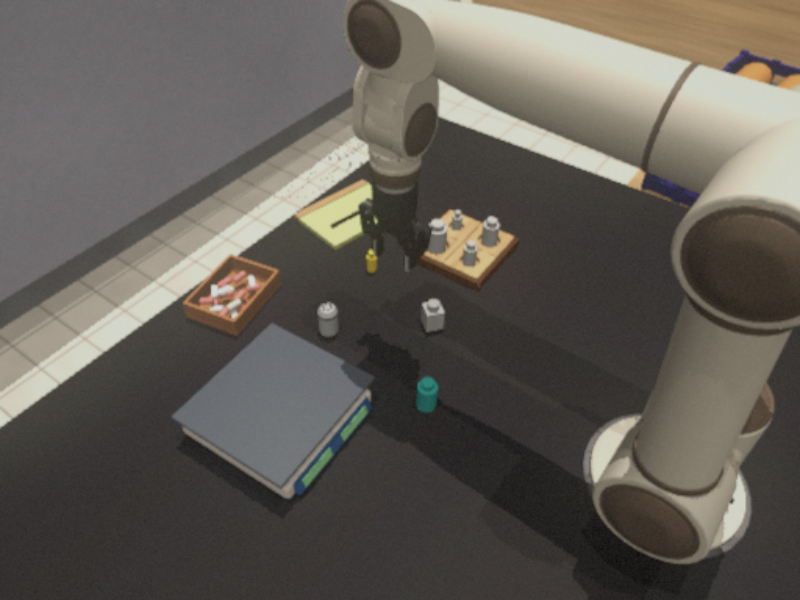

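All four weights stand upright in their own wells. Measured positions are within 3 mm of the well centres and the heights are as expected. The paperweight, shaker and decoys haven't moved, and the gripper is clear, so I'm handing the job in.

```bash
python3 -c "
from bench import ctrl
print(ctrl.close_job())"
```

```text
the job is handed in; nothing more can be done
None
```

All four test weights are back in the tray, each upright in the well of its own size, and I handed the job in at about 26 s of the 122 s allowed. The hand-in gives no verdict.

- **Placing:** I gripped each weight by its body, lowered it in 1 mm steps until the wrist force showed contact with the well floor, then released it. The TCP height at contact matched the predicted floor for all four.
- **Last checks:** In the final scene and side views the knobs measured within about 3 mm of the estimated well centres. Knob tops read 0.6–2 mm above the expected heights, about the 2 mm calibration error.
- **Left standing:** The paperweight and salt shaker measured the same as at the start, to within 1 mm in each view. The yellow and turquoise look-alikes were not touched.
- **Disagreement:** The two views put the shaker about 8–9 mm apart, both before and after. I put that down to measuring its domed top as if it were a knob, not to any movement.

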